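Lock the mincer head and hang the mallet

ROBOT

A 6-joint arm with a two-finger parallel gripper is mounted at the origin on the work surface. World frame = base frame: x ahead of the robot, y to its left, z up, the work surface at z = 0. Lengths are in mm, angles in rad, forces in N, time in s.
With the tool pointing down it reaches from about 350 to 875 mm from the base axis. Payload 4.2 kg.
Tool frame: the origin (TCP) lies at the very end of the fingers, on their centre line; the grasp point (between the pads) lies 19 mm behind it; z points along the fingers, y is the line along which they close (so a half turn about z gives the same grasp; the last joint's range is limited). The gripper opens to 85 mm and grips with 20 to 120 N. Pads are 22 mm wide; open, the fingers measure 114 mm over their backs; the gripper's body (76 mm by 85 mm) begins 54 mm behind the grasp point. The pads swing forward as they close: fully open they stand 13 mm farther back than shut.
Start: joints at [1.391, 0.385, 0.008, 0, -1.194, -0.259], TCP at [265.5, 565.782, 231.312] pointing down, gripper open.
Joint ranges: [-3.14, 3.14], [-1.21, 2.06], [-1.07, 1.41], [-3.16, 2.05], [-2.99, -0.16], [-3.1, 3.1]. Speed limits (rad/s): [2.79, 2.79, 3.14, 3.14, 3.14, 3.14].

INTERFACE

Orientations are given as a unit quaternion [x, y, z, w].
In Python, from bench import read_state, get_image, get_calibration, job_done gives the robot as it stands.
- The arm moves only by the shell command python3 -m creep 'ROWS'. ROWS is a JSON object of lists of equal length, an entry for each row: "translation": the shift along the world's x, y, z in cm, a list of three; "delta_rot": the turn, a rotation vector about the world's x, y, z in degrees, a list of three; "hand": the finger opening in cm, from 0 to 8.54. A call has 1 to 8 rows; each row is the pose to reach, as a shift and turn from the pose commanded when the call began; what a row does not reach only later rows make up. A row lasts 1/8 s, in which the tool goes at most 62.5 mm and 10.7 degrees, less where a joint would pass 70% of its speed; a pose out of reach is approached as far as the arm can. A call with a gripper value outside its range is refused whole. The fingers move at their own pace and stop on an object; the grip force is fixed at half the most. Time passes only in rows, so rows that repeat a pose let the fingers close. It gives the time, the measured TCP pose, the force, the opening and the grip force at its end, in the units of the state.
- read_state(): the state, without advancing time (a new reading comes with each control period).
- get_image(name): name is "scene" or "top"; returns (picture, depth): 480x640x3 uint8, red, green, blue; 480x640 float32, mm along the optical axis (not along the pixel's ray), 0 where there is no reading.
- get_calibration(name): a dict with "intrinsics" (3x3 intrinsics, pixels), "xyz" and "attitude" of the camera in the world. Camera axes: x right, y down, z forward; pixel columns grow to the right and rows downward; lengths in mm; the calibration is good to about 2 mm. A picture is of the moment at which its call begins. get_calibration takes no time and is no camera call.
- job_done(): hands the job in; it is judged then, once.
The state is a dict: "clock": time; "joints": joint angles; "joint_vel": joint speeds; "joint_efforts": joint torques, N m; "position": TCP position; "ee_rot": TCP orientation; "contact_force": force on the tool from outside, world axes, zero at the start; "wrist_torque": the same for the moment, N m; "gripper_width": finger opening in mm; "grasp_force": force on a finger pad.
Only numpy, scipy, OpenCV 4.12 (cv2) and the standard library are available. Lean on these libraries where they do the work, as an engineer would, in place of code of your own. Each camera call takes 0.05 s, during which the arm holds its last target. There are 200 camera calls.

TASK

Pick up the steel mallet and knock the mincer's sprung locking pin fully home with it: a brisk blow or several with the mallet's head, not a slow push, and never the gripper itself. Then hang the mallet by the eye in its shank on the steel peg of the white stand and let go, leaving it hanging still with the pin down. Leave the jar, the can and the other kitchen things standing where they are.

Things in the scene. Friction and masses are not known exactly. Their poses are not given: they have to be found in the camera images.
- mallet: Steel mallet, 170 mm tall, 0.55 kg, upright on its striking face. Origin: centre of that face; z up. Round head 72 mm across, z 0-34 mm; flat shank 46 mm wide (y), 10 mm thick (x), z 34-110 mm, with an oblong eye through it along x, 30 mm wide and 42 mm high (z 52-94 mm); round wooden grip 28 mm across, z 110-170 mm. Same after a half turn.
- mallet_eye (a point): Centre of the eye in the mallet's shank, 73 mm above the striking face; the eye passes through along x of the mallet.
- mallet_grip (a point): Middle of the mallet's wooden grip, 140 mm above the striking face.
- mincer: Aluminium and steel mincer fixed to the bench, lying along its y: base 150 x 360 mm; drive housing 120 x 150 mm, 165 mm high, from y=65 to 215 mm; barrel to y=-160 mm with an upright feed tube (44 mm across, top at 165 mm) at y=-88 mm. Origin: on the bench directly under the locking pin; z up.
- lock_pin (a joint): Sprung locking pin of the mincer, sliding straight down; 0 = fully raised, 0.020 m = fully home, its head resting on the boss below. It needs about 7 N to start and 11 N to get home, and stays where it is left.
- pin_top (a point): Centre of the top of the pin's round steel head (32 mm across, 12 mm thick), facing up between the housing and the feed tube. It is 137 mm above the bench with the pin raised, 117 mm when home.
- stand: White hanging stand fixed to the bench: base 150 x 150 x 16 mm; upright post 50 mm wide, top at 192 mm, front face at x=+39 mm. Origin: on the bench under the peg; z up. One round steel peg, 12 mm thick, leaves the post at z=148 mm and points along -x, rising to its tip at x=-55, z=168 mm (centre line).
- peg_tip (a point): End of the peg's centre line, at x=-55 mm, y=0, z=168 mm of the stand (the round end is 6 mm farther).
- jar: Glass jar with a steel lid, 68 mm across, 100 mm high, a bystander. Origin under its centre.
- can: Food can, 72 mm across, 85 mm high, a bystander. Origin under its centre.
- bowl: Steel bowl, 110 mm across, 55 mm high, a bystander. Origin under its centre.
- tub: Open white plastic tub, 160 x 120 x 60 mm, a bystander. Origin under its centre.
- spatula: Spatula lying on the bench, a bystander. Origin under its middle.
- mill: Dark wooden pepper mill, 52 mm across, 130 mm high, a bystander. Origin under its centre.
Mind the look-alikes: they are no part of the job. Leave any purple or yellow look-alike of the mallet alone. Of the things that look like the stand, the larger one is meant.

How it is judged:
By the outcome, as a careful person would: the job done as asked, in the order asked, and still so for the second after the job is handed in, with the robot touching nothing.
It also fails if it takes over 48 s, if anything falls off the work surface, if the arm or the gripper's body presses on something with over 40 N, if the wrist force passes 120 N, or if a joint passes its speed limit or range.

## Working session

There is one attempt and no reset: what is moved stays moved. The work goes in short steps, Python scripts to look and compute and a shell command to move; the robot and the scene stay as the last step left them, time stands still between calls to the robot, and variables do not carry over. Pictures are saved under pics/ and viewed, at most 10 in all, crops included, and the job is handed in when it is done.

```bash
mkdir -p pics; ls
cat > h.py <<'E'
import numpy as np, cv2
from bench import *
from scipy.spatial.transform import Rotation as R
def cal(n):
    c=get_calibration(n); a=np.array(c["attitude"],float)
    M=a if a.shape==(3,3) else R.from_quat(a).as_matrix()
    return np.array(c["intrinsics"]),np.array(c["xyz"],float),M
def cloud(n,d):
    K,t,M=cal(n); v,u=np.mgrid[0:480,0:640]
    p=np.stack([(u-K[0,2])/K[0,0]*d,(v-K[1,2])/K[1,1]*d,d],-1)
    return p@M.T+t
def ray(n,u,v,z):
    K,t,M=cal(n); r=M@np.array([(u-K[0,2])/K[0,0],(v-K[1,2])/K[1,1],1]); return t+r*(z-t[2])/r[2]
def proj(n,P):
    K,t,M=cal(n); q=(np.array(P)-t)@M; q=q@K.T; return q[...,:2]/q[...,2:]
E
python3 - <<'E'
from h import *
for n in("scene","top"):
    im,d=get_image(n); np.savez(f"pics/{n}0.npz",im=im,d=d); cv2.imwrite(f"pics/{n}0.png",im[...,::-1]); print(n,get_calibration(n))
print(read_state())
E
```

```text
pics
scene {'intrinsics': array([[445.67015704,   0.        , 323.1632829 ],
       [  0.        , 445.67015704, 238.75641525],
       [  0.        ,   0.        ,   1.        ]]), 'xyz': array([923.7174065 , 462.85032463, 971.65729719]), 'attitude': array([ 0.36582261,  0.89128752, -0.24740902, -0.10280639])}
top {'intrinsics': array([[446.72099493,   0.        , 316.00219304],
       [  0.        , 446.72099493, 239.29602243],
       [  0.        ,   0.        ,   1.        ]]), 'xyz': array([ 359.3488104 ,   77.91117653, 1369.57856258]), 'attitude': array([-0.7042192 ,  0.70614816, -0.04833595,  0.05562127])}
{'clock': 0.1, 'joints': array([ 1.39057526e+00,  3.85496562e-01,  6.75014933e-03, -4.51752552e-04,
       -1.19400079e+00, -2.58620344e-01]), 'joint_vel': array([ 9.20231534e-04, -2.24853754e-03,  2.86035363e-03,  2.04106789e-03,
       -6.44293323e-05,  2.90384009e-04]), 'joint_efforts': array([-8.06461649e-04, -3.93316984e+01,  1.88929850e+01,  4.19797495e+00,
       -2.55348568e-03,  3.99732983e-06]), 'position': array([265.30253029, 565.31347653, 230.31345414]), 'ee_rot': array([ 9.76005081e-01, -2.17745464e-01, -1.71561243e-04,  9.82916184e-04]), 'contact_force': array([-0.15925906, -0.79249951, -0.99866987]), 'wrist_torque': array([ 0.00017646, -0.01458768,  0.05470705]), 'grasp_force': 0.0, 'gripper_width': 85.35074013863611}
```

View pics/scene0.png

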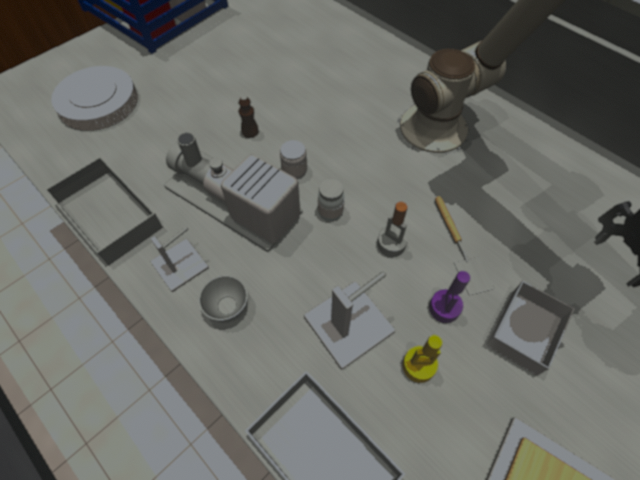

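View pics/top0.png

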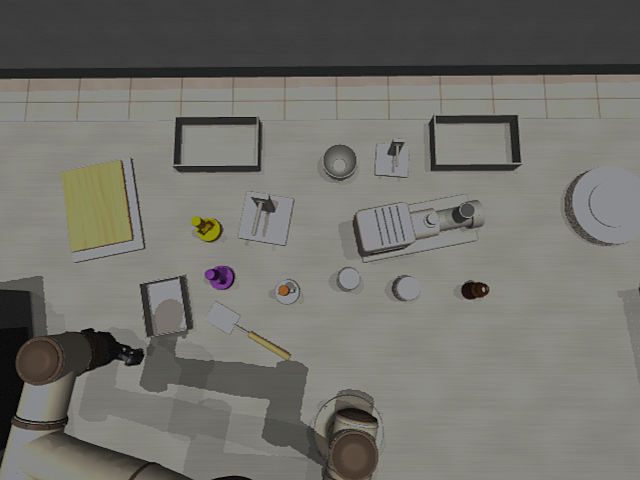

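The mallet candidates in the scene picture are the steel one with an orange grip (394,235), the purple one (447,295) and the yellow one (423,357). The steel/orange one fits the description. The stands are the large one at (348,322) in scene and (265,218) in top, and a small one at (180,262) in scene and (392,158) in top; the task means the larger. The mincer pin is at (217,165) in scene and (431,221) in top. I'll confirm these in one crop and measure.

Run:
```python
from h import *
S=np.load("pics/scene0.npz");T=np.load("pics/top0.npz")
a=cv2.resize(S["im"][185:375,290:490],None,fx=3,fy=3,interpolation=cv2.INTER_CUBIC)[:,:,::-1]
b=cv2.resize(T["im"][185:310,235:335],None,fx=2,fy=2,interpolation=cv2.INTER_CUBIC)[:,:,::-1]
c=cv2.resize(T["im"][190:265,350:490],None,fx=1.43,fy=2,interpolation=cv2.INTER_CUBIC)[:,:,::-1]
out=np.zeros((570,800,3),np.uint8);out[:,:600]=a;out[:250,600:]=b;out[260:260+c.shape[0],600:600+min(200,c.shape[1])]=c[:,:200]
cv2.imwrite("pics/crop1.png",out)
for n,D in(("scene",S),("top",T)):
    P=cloud(n,D["d"]);hsv=cv2.cvtColor(D["im"],cv2.COLOR_RGB2HSV)
    v,u=np.mgrid[0:480,0:640]
    # orange grip
    w=(abs(u-(394 if n=="scene" else 287))<25)&(abs(v-(230 if n=="scene" else 291))<40)
    m=w&(hsv[...,0]<15)&(hsv[...,1]>120)
    q=P[m];print(n,"grip n",m.sum(),"px",u[m].mean(),v[m].mean(),"z max",q[:,2].max()); t=q[q[:,2]>q[:,2].max()-6];print(" top",t.mean(0),t.min(0),t.max(0))
    w2=w&(P[...,2]>28)&(P[...,2]<38);print(" headtop",w2.sum(),P[w2].min(0),P[w2].max(0))
    w3=w&(P[...,2]>45)&(P[...,2]<108)&~m;q=P[w3];print(" shank",len(q),q.mean(0));
    if len(q)>5:
        ev,V=np.linalg.eigh(np.cov(q[:,:2].T));print(ev**.5,V[:,1])
    # stand
    c=(348,322) if n=="scene" else (265,218)
    w=(abs(u-c[0])<50)&(abs(v-c[1])<50)
    b=w&(P[...,2]>11)&(P[...,2]<21); k=cv2.morphologyEx(b.astype(np.uint8),cv2.MORPH_OPEN,np.ones((3,3)))>0
    pts=P[k][:,:2].astype(np.float32);r=cv2.minAreaRect(pts);print(n,"base",r,pts.shape)
    pk=w&(P[...,2]>135)&(P[...,2]<180);q=P[pk];print(" peg+post",len(q))
    t=w&(P[...,2]>184)&(P[...,2]<200);print(" posttop",t.sum(),P[t].mean(0) if t.any() else None,cv2.minAreaRect(P[t][:,:2].astype(np.float32)) if t.sum()>4 else None)
    # mincer
    c=(217,165) if n=="scene" else (431,221)
    w=(abs(u-c[0])<10)&(abs(v-c[1])<10)&(P[...,2]>130)&(P[...,2]<144)
    q=P[w];print(n,"pin",len(q),q.mean(0),q.min(0),q.max(0),u[w].mean(),v[w].mean())
    c=(260,185) if n=="scene" else (385,228)
    w=(abs(u-c[0])<45)&(abs(v-c[1])<45)&(P[...,2]>158)&(P[...,2]<172)
    q=P[w];print(" housing",len(q),cv2.minAreaRect(q[:,:2].astype(np.float32)))
```

```text
scene grip n 86 px 400.8837209302326 206.9418604651163 z max 172.7548753045421
 top [402.99656093 181.7392127  169.35805872] [390.49524058 170.43848358 167.12711309] [414.34123045 193.07425599 172.7548753 ]
 headtop 419 [365.68698756 146.54819907  28.02011189] [436.43199672 216.62208345  37.92549098]
 shank 211 [402.53432883 181.98662277  73.0322778 ]
[ 3.29426768 16.1092348 ] [-0.1209866   0.99265414]
scene base ((628.869873046875, 249.8855743408203), (150.61827087402344, 150.44134521484375), 80.61444091796875) (3239, 2)
 peg+post 455
 posttop 218 [656.17143841 246.22991472 190.64927385] ((654.7913818359375, 245.77992248535156), (49.69194793701172, 17.207901000976562), 79.17176818847656)
scene pin 104 [ 601.43265122 -234.69653147  133.5311769 ] [ 586.67894677 -251.45250949  130.20283569] [ 616.34756856 -220.08917774  137.84379184] 215.65384615384616 162.51923076923077
 housing 2398 ((575.1124267578125, -97.55912780761719), (115.91866302490234, 144.3751983642578), 11.888309478759766)
top grip n 58 px 283.3448275862069 289.7586206896552 z max 176.47626363032123
 top [400.4473665  174.
[... 188 characters left out ...]
7.95468136]
 shank 11 [400.87984584 159.0080198   90.60362463]
[3.26868227 3.87567501] [-0.3688947   0.92947119]
top base ((628.1635131835938, 246.99436950683594), (149.76492309570312, 149.45941162109375), 80.11432647705078) (1530, 2)
 peg+post 222
 posttop 111 [654.37161601 241.72529634 191.24323018] ((654.9785766601562, 242.65956115722656), (49.469486236572266, 16.870101928710938), 80.74551391601562)
top pin 96 [ 601.03161297 -238.3594552   134.53569074] [ 587.12938097 -252.82696141  130.6828681 ] [ 616.52161295 -223.71808741  141.2098775 ] 433.1145833333333 218.23958333333334
 housing 2100 ((574.0098266601562, -101.13203430175781), (115.88790130615234, 146.7587890625), 11.418253898620605)
```

View pics/crop1.png

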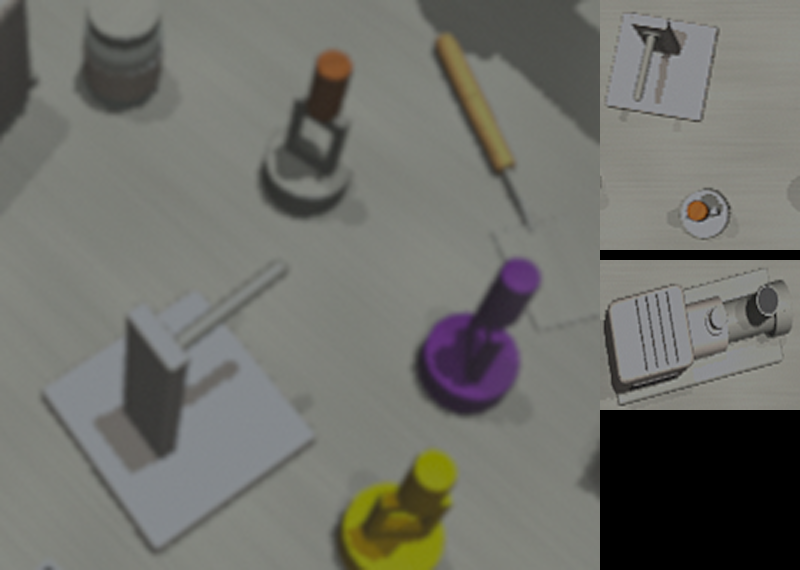

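The crop shows the steel/orange mallet at (320,140). The larger stand's peg ends at (280,268) and points toward the robot, and the pin head is clear between the housing and the tube. I'll move above the mallet and turn +32°.

```bash
python3 -m creep '{"translation":[[1.7,-4.8,0],[3.7,-10.6,0],[5.8,-16.4,0],[7.8,-22.2,0],[9.9,-28,0],[11.9,-33.8,0],[13.6,-38.6,0],[13.6,-38.6,0]],"delta_rot":[[0,0,4],[0,0,10],[0,0,16],[0,0,22],[0,0,28],[0,0,32],[0,0,32],[0,0,32]],"hand":[8.5,8.5,8.5,8.5,8.5,8.5,8.5,8.5]}'
python3 - <<'E'
from h import *
S=np.load("pics/scene0.npz");T=np.load("pics/top0.npz")
a=np.radians(-9.5);X=np.array([np.cos(a),np.sin(a)]);Y=np.array([-X[1],X[0]])
for n,D in(("scene",S),("top",T)):
    P=cloud(n,D["d"]);v,u=np.mgrid[0:480,0:640]
    c=(348,310) if n=="scene" else (265,218)
    w=(abs(u-c[0])<50)&(abs(v-c[1])<50)&(P[...,2]>140)&(P[...,2]<182)
    q=P[w]; r=q[:,:2]-[608.1,252]; lx=r@X; ly=r@Y
    for lo in range(-70,40,10):
        k=(lx>lo)&(lx<lo+10)
        if k.sum(): print(n,lo,k.sum(),"lx min",lx[k].min().round(1),"ly",ly[k].mean().round(1),"z",q[k,2].max().round(1))
E
```

```text
clock: 1.1
position: [401.6, 176.9, 231.1]
ee_rot: [0.998, 0.057, -0.0, 0.0]
contact_force: [-0.3, 0.9, 0.8]
gripper_width: 84.8
grasp_force: 0.0
scene -60 23 lx min -59.6 ly 2.3 z 174.1
scene -50 31 lx min -49.5 ly 2.7 z 173.9
scene -40 31 lx min -40.0 ly 2.8 z 171.7
scene -30 32 lx min -29.8 ly 2.4 z 169.1
scene -20 28 lx min -19.5 ly 2.4 z 166.2
scene -10 31 lx min -9.3 ly 2.7 z 167.3
scene 0 31 lx min 0.0 ly 2.5 z 163.5
scene 10 29 lx min 10.4 ly 2.5 z 160.8
scene 20 28 lx min 20.1 ly 2.4 z 158.5
top -60 16 lx min -59.6 ly -1.6 z 176.2
top -50 16 lx min -50.0 ly -2.2 z 176.7
top -40 14 lx min -39.2 ly -2.3 z 172.6
top -30 16 lx min -29.8 ly -2.5 z 169.3
top -20 16 lx min -19.8 ly -1.7 z 170.1
top -10 16 lx min -9.4 ly -2.6 z 166.3
top 0 13 lx min 1.2 ly -2.2 z 164.6
top 10 14 lx min 10.4 ly -1.9 z 162.0
top 20 17 lx min 20.1 ly -2.4 z 161.7
top 30 49 lx min 31.2 ly -2.9 z 181.1
```

```bash
python3 -m creep '{"translation":[[0,0.2,-3],[0,0.2,-6],[0,0.2,-9],[0,0.2,-10.6],[0,0.2,-10.6],[0,0.2,-10.6],[0,0.2,-10.6],[0,0.2,-10.6]],"delta_rot":[[0,0,0],[0,0,0],[0,0,0],[0,0,0],[0,0,0],[0,0,0],[0,0,0],[0,0,0]],"hand":[8.5,8.5,8.5,8.5,8.5,2,2,2]}'
python3 -m creep '{"translation":[[0,0,0],[0,0,0],[0,0,0],[0,0,0],[0,0,3],[0,0,8],[0,0,13],[0,0,17]],"delta_rot":[[0,0,0],[0,0,0],[0,0,0],[0,0,0],[0,0,0],[0,0,0],[0,0,0],[0,0,0]],"hand":[2,2,2,2,2,2,2,2]}'
python3 - <<'E'
from h import *
for n in("scene","top"):
    im,d=get_image(n); np.savez(f"pics/{n}1.npz",im=im,d=d)
S=np.load("pics/scene1.npz")["im"]
cv2.imwrite("pics/s1.png",cv2.resize(S[60:360,200:600],(800,600))[:,:,::-1])
s=read_state();print(s["position"],s["ee_rot"],s["gripper_width"],s["contact_force"])
E
```

```text
clock: 2.1
position: [401.7, 182.0, 125.9]
ee_rot: [0.998, 0.06, 0.001, -0.0]
contact_force: [0.7, -1.5, 0.6]
gripper_width: 31.7
grasp_force: 0.8
clock: 3.1
position: [400.7, 182.0, 295.8]
ee_rot: [0.998, 0.06, -0.001, -0.001]
contact_force: [1.0, 0.4, -4.9]
gripper_width: 26.7
grasp_force: 60.3
[403.09755317 183.43058814 298.76818213] [ 0.99819082  0.05992865  0.00367195 -0.00318671] 26.95648732676532 [-0.2374107   0.50697831 -4.21279226]
```

View pics/s1.png

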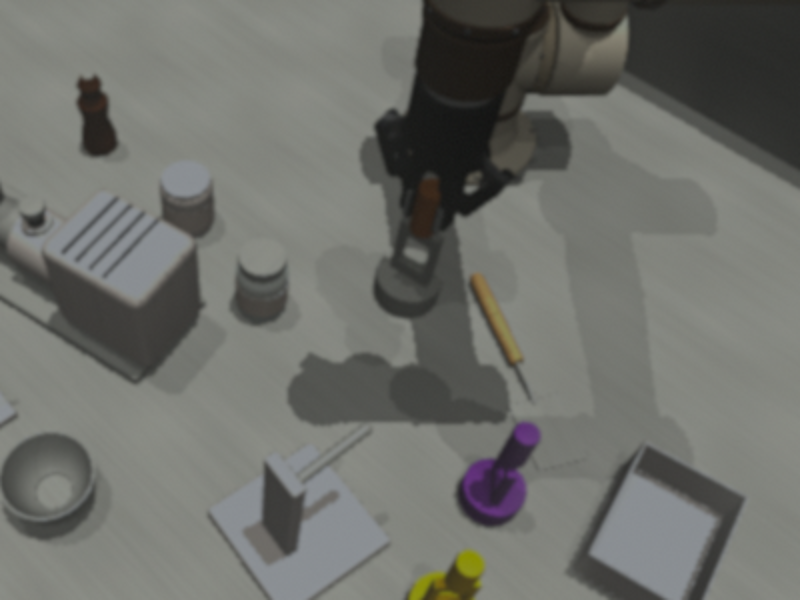

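The picture shows the mallet held upright by its grip at crop (425,215), with its head at (408,285). Next I'll measure it in the hand.

```bash
cat > m.py <<'E'
from h import *
# measure held mallet near a TCP; head points by height band
def held(n,D,tcp,off):
    P=cloud(n,D["d"]);r=P-[tcp[0],tcp[1],0]
    f=tcp[2]-off
    hd=(np.hypot(r[...,0],r[...,1])<55)&(P[...,2]>f+24)&(P[...,2]<f+38)
    q=P[hd];
    top=(np.hypot(r[...,0],r[...,1])<55)&(P[...,2]>f-10)&(P[...,2]<f+50)
    print(n,"head n",len(q),"z hist",np.histogram(P[top][:,2]-f,bins=range(-10,51,6))[0])
    if len(q)>10: print("  circle",cv2.minEnclosingCircle(q[:,:2].astype(np.float32)),"bbox mid",(q.min(0)+q.max(0))/2)
    sh=(np.hypot(r[...,0],r[...,1])<40)&(P[...,2]>f+45)&(P[...,2]<f+108)
    q=P[sh]
    if len(q)>10:
        ev,V=np.linalg.eigh(np.cov(q[:,:2].T)); a=np.degrees(np.arctan2(V[1,1],V[0,1]))%180;print("  shank",len(q),q.mean(0),ev**.5,"ydir deg",a,"-> yaw",a-90)
E
python3 - <<'E'
from m import *
for n in("scene","top"): held(n,np.load(f"pics/{n}1.npz"),(402,182.5,297),126)
E
```

```text
scene head n 574 z hist [  0  13  53  48  62  49 224 331  31  52]
  circle ((399.6385498046875, 182.50210571289062), 36.50145721435547) bbox mid [399.39810527 182.29360244 202.05741286]
  shank 334 [401.5369267  183.93948102 245.67566273] [ 3.03355584 16.40240386] ydir deg 96.76434932078449 -> yaw 6.76434932078449
top head n 49 z hist [ 0  0  1  1  2  3  0 48 43  2]
  circle ((384.03973388671875, 165.307373046875), 25.54863929748535) bbox mid [385.14126888 165.30738104 202.4302563 ]
```

```bash
python3 -m creep '{"translation":[[2.5,-5.2,2],[5,-10.5,4],[7.5,-15.7,5],[10,-20.9,5],[12.5,-26.1,5],[15,-31.4,5],[17.5,-36.6,5],[19.95,-41.8,5]],"delta_rot":[[0,0,-2],[0,0,-4],[0,0,-6],[0,0,-8],[0,0,-10],[0,0,-12],[0,0,-14],[0,0,-16]],"hand":[2,2,2,2,2,2,2,2]}'
python3 -m creep '{"translation":[[0,0,0],[0,0,0],[0,0,-2],[0,0,-3],[0,0,-3],[0,0,-3]],"delta_rot":[[0,0,0],[0,0,0],[0,0,0],[0,0,0],[0,0,0],[0,0,0]],"hand":[2,2,2,2,2,2]}'
python3 - <<'E'
from m import *
for n in("scene","top"):
    im,d=get_image(n); np.savez(f"pics/{n}2.npz",im=im,d=d)
s=read_state();p=s["position"];print(p,s["ee_rot"],s["gripper_width"],s["joints"])
for n in("scene","top"): held(n,np.load(f"pics/{n}2.npz"),p,126)
S=np.load("pics/scene2.npz")["im"]
cv2.imwrite("pics/s2.png",cv2.resize(S[60:270,120:400],(800,600))[:,:,::-1])
E
```

```text
clock: 4.2
position: [601.3, -237.1, 340.9]
ee_rot: [0.997, -0.08, -0.003, -0.002]
contact_force: [1.1, 0.4, -4.2]
gripper_width: 26.6
grasp_force: 61.5
clock: 4.95
position: [601.3, -235.9, 316.2]
ee_rot: [0.997, -0.079, 0.001, 0.0]
contact_force: [-0.2, -0.1, -4.4]
gripper_width: 26.4
grasp_force: 61.9
[ 601.30658456 -236.0749833   316.36696698] [ 9.96835251e-01 -7.94895645e-02  9.32952363e-04  1.43995213e-04] 26.710445121681882 [-1.24048455e-01  3.80081775e-01  2.10585232e-01  2.07790803e-04
 -1.39942292e+00  1.53566244e+00]
scene head n 513 z hist [  0  19  48  59  63  59 182 318  18  24]
  circle ((601.3435668945312, -233.5904998779297), 38.14518356323242) bbox mid [ 600.99195541 -234.51493494  221.02121614]
  shank 208 [ 603.02772849 -226.47317395  263.46476698] [ 3.03245526 16.84166726] ydir deg 83.15373451780144 -> yaw -6.846265482198561
top head n 333 z hist [  0   3   3   9  10   6  72 258  15  22]
  circle ((600.5036010742188, -237.4520721435547), 35.525638580322266) bbox mid [ 599.04642417 -239.87413061  221.36380823]
  shank 111 [ 598.9325816  -234.03547981  258.01481614] [ 3.0259413  16.09106918] ydir deg 77.73848308667452 -> yaw -12.26151691332548
```

View pics/s2.png

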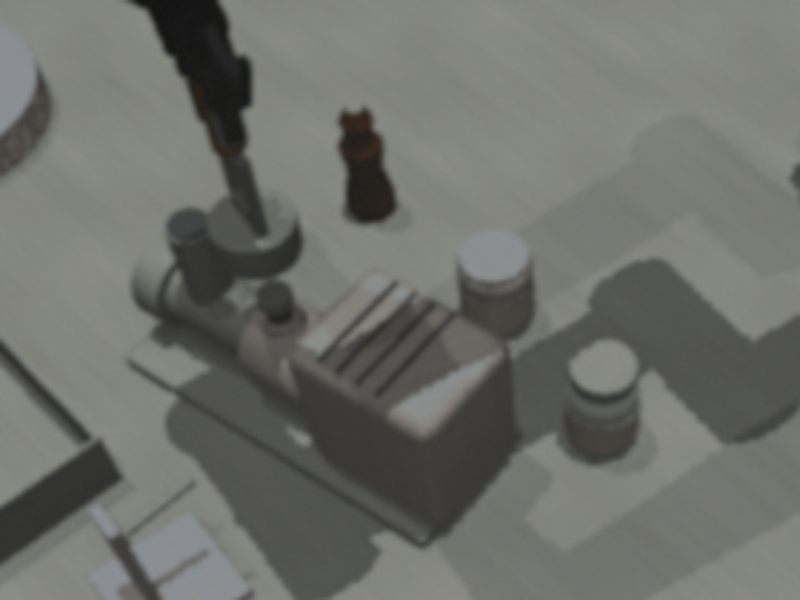

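The head sits over the pin, with the pin at crop (275,300) between tube and housing. Now the blow.

```bash
python3 -m creep '{"translation":[[0,0,-2.4],[0,0,-7.3],[0,0,-7.3],[0,0,-2],[0,0,0],[0,0,0]],"delta_rot":[[0,0,0],[0,0,0],[0,0,0],[0,0,0],[0,0,0],[0,0,0]],"hand":[2,2,2,2,2,2]}'
cat > pin.py <<'E'
from m import *
import sys
k=sys.argv[1]
for n in("scene","top"):
    im,d=get_image(n); np.savez(f"pics/{n}{k}.npz",im=im,d=d)
s=read_state();p=s["position"];print(p,s["ee_rot"],s["gripper_width"])
for n in("scene","top"): held(n,np.load(f"pics/{n}{k}.npz"),p,126)
D=np.load(f"pics/scene{k}.npz");P=cloud("scene",D["d"])
r=np.hypot(P[...,0]-601.4,P[...,1]+234.7);q=P[(r<11)&(P[...,2]<150)];print("pin z",len(q),np.percentile(q[:,2],[5,25,50,75,95]) if len(q) else "")
r=np.load("pics/scene0.npz");P0=cloud("scene",r["d"]);q=P0[(np.hypot(P0[...,0]-601.4,P0[...,1]+234.7)<11)];print("before",len(q),np.percentile(q[:,2],[5,25,50,75,95]))
E
python3 pin.py 3
```

```text
clock: 5.8
position: [601.7, -236.3, 317.9]
ee_rot: [0.997, -0.08, 0.003, 0.0]
contact_force: [-0.4, 0.5, -5.4]
gripper_width: 26.8
grasp_force: 62.2
[ 600.31170884 -235.72096221  313.97732443] [ 9.96809263e-01 -7.98078104e-02 -1.21686714e-03 -7.25274158e-04] 26.97953682087781
scene head n 399 z hist [  0   0  29  54  68  60  63 315 173  21]
  circle ((602.307373046875, -235.07432556152344), 37.684513092041016) bbox mid [ 603.55665336 -234.76910903  219.08814885]
  shank 217 [ 604.96938097 -228.1883072   261.59239136] [ 2.99363143 17.16572951] ydir deg 83.46935240812957 -> yaw -6.530647591870434
top head n 291 z hist [  0   0   7   8   4   8  31 259  52  11]
  circle ((601.876708984375, -237.919189453125), 36.354373931884766) bbox mid [ 600.71222618 -240.71840413  219.49896304]
  shank 104 [ 599.6520252  -233.54035661  255.07496519] [ 3.06655607 15.68962558] ydir deg 78.40243594882163 -> yaw -11.597564051178367
pin z 49 [112.71285544 114.64036111 115.84193069 116.61274612 117.91977571]
before 88 [103.98632915 109.86454904 131.68415417 133.83569869 136.23693795]
```

The pin is down to about 117 mm. One more blow, slightly deeper, should seat it fully.

```bash
python3 -m creep '{"translation":[[0,0,-2.8],[0,0,-7.6],[0,0,-7.6],[0,0,-2],[0,0,2],[0,0,5],[0,0,5]],"delta_rot":[[0,0,0],[0,0,0],[0,0,0],[0,0,0],[0,0,0],[0,0,0],[0,0,0]],"hand":[2,2,2,2,2,2,2]}'
python3 pin.py 4
python3 - <<'E'
from h import *
a=np.load("pics/scene4.npz")["im"][130:200,170:260];b=np.load("pics/scene0.npz")["im"][130:200,170:260]
cv2.imwrite("pics/p4.png",cv2.resize(np.hstack([b,a]),None,fx=4,fy=4,interpolation=2)[:,:,::-1])
E
```

```text
clock: 6.78
position: [601.5, -236.4, 366.5]
ee_rot: [0.997, -0.08, 0.002, 0.0]
contact_force: [0.2, -0.2, -5.8]
gripper_width: 26.7
grasp_force: 62.1
[ 600.2417381  -235.60267654  362.37844161] [ 9.96812694e-01 -7.97377173e-02 -2.32509138e-03 -9.71814212e-04] 26.544805765869626
scene head n 157 z hist [  0   0   1  46  68  66  65  71 473  47]
  circle ((602.3560791015625, -231.7751007080078), 36.51036071777344) bbox mid [ 602.38087577 -221.95220358  267.38624691]
  shank 250 [ 604.52888486 -228.13723667  310.27375313] [ 3.4646102  17.28478401] ydir deg 83.31338574389709 -> yaw -6.686614256102914
top head n 88 z hist [  0   0   1  11   5  11  12  70 266  24]
  circle ((599.5402221679688, -237.2727508544922), 35.864627838134766) bbox mid [ 599.28444011 -240.44399837  267.41146952]
  shank 141 [ 598.51349447 -233.78034077  304.9617835 ] [ 4.32865327 15.84698005] ydir deg 78.6855709347709 -> yaw -11.314429065229106
pin z 50 [114.03904352 114.85748646 116.20573546 116.93933619 118.50247695]
before 88 [103.98632915 109.86454904 131.68415417 133.83569869 136.23693795]
```

View pics/p4.png

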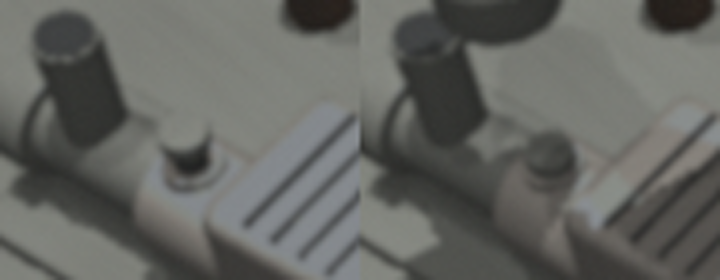

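The second panel shows the pin head at crop (550,150) seated on its boss, versus raised in the first, and the second blow changed nothing. The pin is home, so I'll travel to the spot in front of the peg.

```bash
python3 -m creep '{"translation":[[-1.1,5.6,0],[-2.3,11.3,0],[-3.4,16.9,0],[-4.6,22.5,0],[-5.7,28.2,0],[-6.9,33.8,0],[-8,39.4,0],[-9.2,45,0]],"delta_rot":[[0,0,0],[0,0,0],[0,0,0],[0,0,0],[0,0,0],[0,0,0],[0,0,0],[0,0,0]],"hand":[2,2,2,2,2,2,2,2]}'
python3 -m creep '{"translation":[[-1.1,5.6,0],[-1.1,5.6,0],[-1.1,5.6,-4],[-1.1,5.6,-8],[-1.1,5.6,-12],[-1.1,5.6,-14.6],[-1.1,5.6,-14.6],[-1.1,5.6,-14.6]],"delta_rot":[[0,0,0],[0,0,0],[0,0,0],[0,0,0],[0,0,0],[0,0,0],[0,0,0],[0,0,0]],"hand":[2,2,2,2,2,2,2,2]}'
python3 - <<'E'
from m import *
for n in("scene","top"):
    im,d=get_image(n); np.savez(f"pics/{n}5.npz",im=im,d=d)
s=read_state();p=s["position"];print(p,s["ee_rot"],s["gripper_width"])
for n in("scene","top"):
    D=np.load(f"pics/{n}5.npz");held(n,D,p,124)
    P=cloud(n,D["d"]);r=np.hypot(P[...,0]-498,P[...,1]-270);q=P[(r<33)&(r>15)&(P[...,2]>105)&(P[...,2]<142)][:,2];print(n,"headtop z",len(q),np.percentile(q,[50,80,90]))
S=np.load("pics/scene5.npz")["im"]
cv2.imwrite("pics/s5.png",cv2.resize(S[170:380,260:540],(800,600),interpolation=2)[:,:,::-1])
E
```

```text
clock: 7.88
position: [507.4, 215.1, 362.4]
ee_rot: [0.997, -0.08, -0.002, 0.001]
contact_force: [1.0, -0.2, -5.0]
gripper_width: 26.6
grasp_force: 62.0
clock: 8.88
position: [498.6, 269.6, 219.9]
ee_rot: [0.997, -0.08, 0.001, -0.0]
contact_force: [0.2, 1.0, -3.9]
gripper_width: 26.7
grasp_force: 62.2
[498.70338233 270.07854609 220.74022998] [ 9.96817014e-01 -7.97115330e-02  1.05219005e-03 -8.97543605e-04] 26.95057582621395
scene head n 582 z hist [  0   1  31  44  37  40  51 520  45  29]
  circle ((499.2702941894531, 271.588623046875), 36.1562614440918) bbox mid [500.28772775 271.37975684 127.74935759]
  shank 269 [501.18830552 273.03737553 167.81023595] [ 3.05966347 16.33296459] ydir deg 81.3253612404769 -> yaw -8.674638759523106
scene headtop z 397 [132.10355942 133.42107785 134.45686176]
top head n 151 z hist [  0   0   6   6   5   8  14 136  52   2]
  circle ((498.7990417480469, 268.3631896972656), 35.56773376464844) bbox mid [499.21781644 266.47922744 128.01238168]
top headtop z 138 [132.48651089 135.15736755 136.06987746]
```

View pics/s5.png

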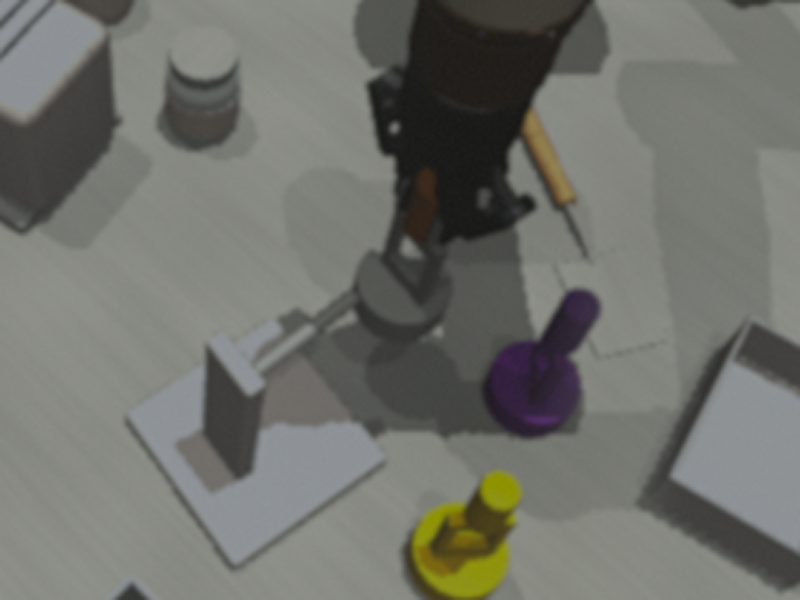

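The eye faces the peg tip at crop (280,335) and is aligned with it laterally to within 1 mm. I'll slide it on.

```bash
python3 -m creep '{"translation":[[2,-0.33,0],[4,-0.67,0],[5.5,-0.92,-0.1],[7,-1.17,-0.4],[8.5,-1.42,-0.7],[10.1,-1.7,-1.1],[10.1,-1.7,-1.1],[10.1,-1.7,-1.1]],"delta_rot":[[0,0,0],[0,0,0],[0,0,0],[0,0,0],[0,0,0],[0,0,0],[0,0,0],[0,0,0]],"hand":[2,2,2,2,2,2,2,2]}'
python3 - <<'E'
from m import *
for n in("scene","top"):
    im,d=get_image(n); np.savez(f"pics/{n}6.npz",im=im,d=d)
p=read_state()["position"]
for n in("scene","top"): held(n,np.load(f"pics/{n}6.npz"),p,121)
S=np.load("pics/scene6.npz")["im"]
cv2.imwrite("pics/s6.png",cv2.resize(S[200:380,260:500],(800,600),interpolation=2)[:,:,::-1])
E
```

```text
clock: 9.98
position: [598.8, 252.7, 208.0]
ee_rot: [0.997, -0.08, -0.0, 0.0]
contact_force: [0.1, 0.3, -4.4]
gripper_width: 26.2
grasp_force: 62.3
scene head n 477 z hist [  0   4  28  31  23  26 186 283  21  26]
  circle ((599.0828857421875, 254.42567443847656), 36.070045471191406) bbox mid [599.37535033 254.53121595 118.66371691]
  shank 316 [607.63181677 256.59649814 160.05828756] [10.84656306 13.93132268] ydir deg 95.50092289537284 -> yaw 5.500922895372838
top head n 209 z hist [  0   2  10   7  10   6  66 140  16   6]
  circle ((605.8533935546875, 244.7654571533203), 44.26236343383789) bbox mid [604.39604417 250.27651769 118.42312393]
  shank 88 [583.07591183 249.50804391 163.94864789] [ 8.80128738 13.95982049] ydir deg 134.4805682402995 -> yaw 44.480568240299505
```

View pics/s6.png

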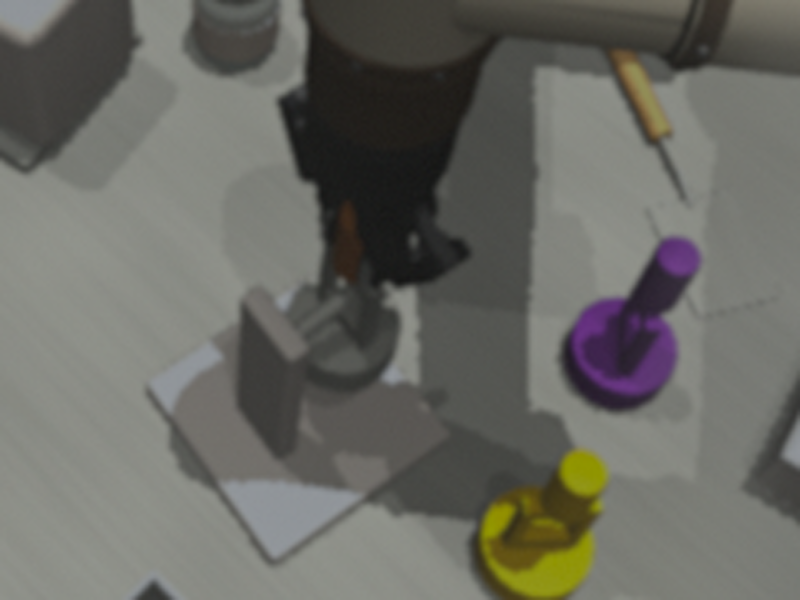

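The peg passes through the eye at crop (330,315). Next I'll lower it until the weight comes off the gripper.

```bash
python3 -m creep '{"translation":[[0,0,-0.5],[0,0,-1],[0,0,-1.3],[0,0,-1.3]],"delta_rot":[[0,0,0],[0,0,0],[0,0,0],[0,0,0]],"hand":[2,2,2,2]}'
python3 -m creep '{"translation":[[0,0,-0.1],[0,0,-0.2],[0,0,-0.2],[0,0,-0.2]],"delta_rot":[[0,0,0],[0,0,0],[0,0,0],[0,0,0]],"hand":[2,2,2,2]}'
```

```text
clock: 10.58
position: [598.8, 252.7, 194.8]
ee_rot: [0.997, -0.08, -0.0, 0.0]
contact_force: [0.4, -1.0, -4.8]
gripper_width: 26.6
grasp_force: 62.3
clock: 11.08
position: [599.0, 252.8, 193.4]
ee_rot: [0.997, -0.08, 0.0, -0.0]
contact_force: [0.7, 0.2, -5.6]
gripper_width: 26.5
grasp_force: 62.3
```

```bash
for i in 1 2 3; do python3 -m creep '{"translation":[[0,0,-0.1],[0,0,-0.1],[0,0,-0.1]],"delta_rot":[[0,0,0],[0,0,0],[0,0,0]],"hand":[2,2,2]}' | grep -E "pos|contact"; done
```

```text
position: [599.1, 252.8, 192.8]
contact_force: [-0.2, -0.5, -2.6]
position: [599.2, 252.8, 192.4]
contact_force: [-2.5, -0.5, 4.2]
position: [599.3, 252.8, 192.3]
contact_force: [-4.0, -0.9, 8.6]
```

Contact is made and the weight is now on the peg. I'll ease off slightly and open gently.

```bash
python3 -m creep '{"translation":[[0,0,0.15],[0,0,0.15],[0,0,0.15],[0,0,0.15],[0,0,0.15],[0,0,0.15],[0,0,0.15],[0,0,0.15]],"delta_rot":[[0,0,0],[0,0,0],[0,0,0],[0,0,0],[0,0,0],[0,0,0],[0,0,0],[0,0,0]],"hand":[2,2,2.9,3.2,3.6,4.2,5,6]}'
python3 -m creep '{"translation":[[0,0,0],[0,0,0],[0,0,0],[0,0,0],[0,0,2],[0,0,5],[0,0,9],[0,0,13]],"delta_rot":[[0,0,0],[0,0,0],[0,0,0],[0,0,0],[0,0,0],[0,0,0],[0,0,0],[0,0,0]],"hand":[7,7.5,7.5,7.5,7.5,7.5,7.5,7.5]}'
python3 -m creep '{"translation":[[-4,0,2],[-8,3,3],[-12,6,3],[-16,9,3],[-16,12,3],[-16,12,3],[-16,12,3],[-16,12,3]],"delta_rot":[[0,0,0],[0,0,0],[0,0,0],[0,0,0],[0,0,0],[0,0,0],[0,0,0],[0,0,0]],"hand":[7.5,7.5,7.5,7.5,7.5,7.5,7.5,7.5]}'
python3 - <<'E'
from h import *
im,d=get_image("scene"); np.savez("pics/scene7.npz",im=im,d=d)
P=cloud("scene",d);q=P[(np.hypot(P[...,0]-601.4,P[...,1]+234.7)<11)&(P[...,2]<150)];print("pin",np.percentile(q[:,2],[50,95]))
cv2.imwrite("pics/s7.png",cv2.resize(im[120:390,180:540],(800,600),interpolation=2)[:,:,::-1])
E
```

```text
clock: 13.2
position: [599.0, 252.8, 191.8]
ee_rot: [0.997, -0.08, 0.0, -0.0]
contact_force: [-0.1, 0.7, 0.2]
gripper_width: 60.2
grasp_force: 0.0
clock: 14.2
position: [598.8, 252.7, 323.0]
ee_rot: [0.997, -0.08, -0.0, 0.0]
contact_force: [-0.2, 1.3, 0.4]
gripper_width: 75.1
grasp_force: 0.0
clock: 15.2
position: [439.3, 372.0, 351.9]
ee_rot: [0.997, -0.08, 0.0, 0.0]
contact_force: [0.0, 0.2, 1.0]
gripper_width: 75.1
grasp_force: 0.0
pin [115.85809676 118.64711135]
```

View pics/s7.png

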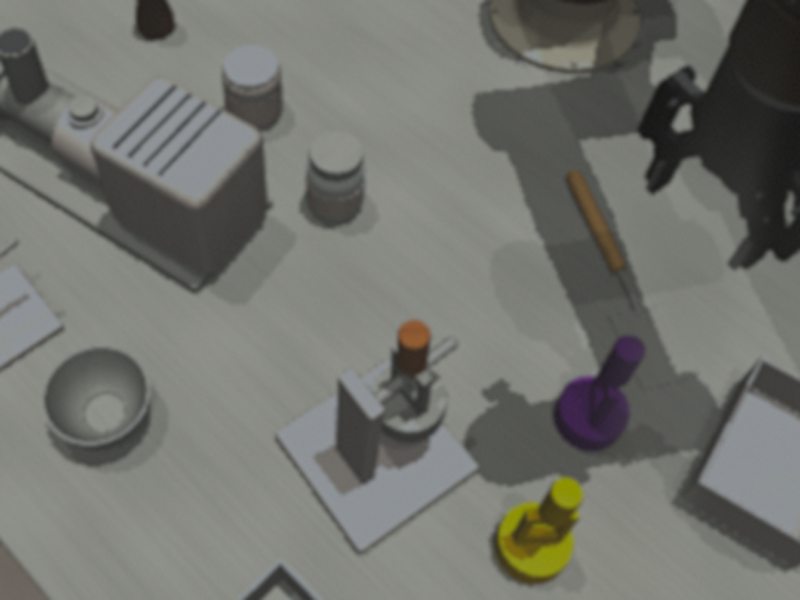

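The mallet hangs on the peg at crop (410,390), the gripper is clear, the pin at (85,110) is down, and the other things are undisturbed. I'll let it settle and check that it is still.

```bash
for i in 1 2 3 4 5; do python3 -m creep '{"translation":[[0,0,0],[0,0,0],[0,0,0],[0,0,0],[0,0,0],[0,0,0],[0,0,0],[0,0,0]],"delta_rot":[[0,0,0],[0,0,0],[0,0,0],[0,0,0],[0,0,0],[0,0,0],[0,0,0],[0,0,0]],"hand":[7.5,7.5,7.5,7.5,7.5,7.5,7.5,7.5]}' >/dev/null
python3 - <<'E'
from h import *
im,d=get_image("scene");P=cloud("scene",d);hsv=cv2.cvtColor(im,cv2.COLOR_RGB2HSV)
m=np.zeros((480,640),bool);m[250:310,340:390]=1
m&=(hsv[...,0]<15)&(hsv[...,1]>120);v,u=np.nonzero(m);print(len(u),u.mean(),v.mean(),P[m].mean(0).round(1),P[m][:,2].max())
E
done
```

```text
138 365.92753623188406 270.95652173913044 [609.6 257.5 250.4] 971.6572971941821
140 365.89285714285717 270.95714285714286 [605.1 254.5 239.8] 244.6421248693639
140 365.89285714285717 270.95714285714286 [605.1 254.5 239.9] 243.17157226935262
138 365.92753623188406 270.95652173913044 [604.9 254.5 239.6] 244.5593018345295
139 365.9064748201439 270.9136690647482 [607.3 256.  245. ] 971.6572971941821
```

Still.

```bash
python3 -c "from bench import job_done;print(job_done())"
```

```text
the job is handed in; nothing more can be done
None
```

The pin was knocked fully home with two mallet blows, the mallet hangs still by its eye on the larger stand's peg, the gripper is clear, and the job was handed in after about 20 s on the robot's clock.

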